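# Line up cooling fans by size on the test strip

### The arm

A 6-joint arm with a two-finger parallel gripper is mounted at the origin on the work surface. World frame = base frame: x ahead of the robot, y to its left, z up, the work surface at z = 0. Lengths are in mm, angles in rad, forces in N, time in s.
With the tool pointing down it reaches from about 300 to 775 mm from the base axis. Payload 14.6 kg.
Tool frame: the origin (TCP) lies between the finger pads; the fingertips stand manip.tip_reach ahead of it and the grasp point (between the pads) lies 5 mm behind it (manip.tip_reach is the distance from the TCP to the fingertips, in mm); z points along the fingers, y is the line along which they close (so a half turn about z gives the same grasp; the last joint's range is limited). The gripper opens to 94 mm and grips with 3 to 60 N. Pads are 16 mm wide; open, the fingers measure 119 mm over their backs; the gripper's body (75 mm by 177 mm) begins 78 mm behind the grasp point.
Start: joints at [1.092, 0.3, 1.521, -0, 1.321, -0.067], TCP at [220.139, 504.012, 219.446] pointing down, gripper open.
Joint ranges: [-3.03, 3.03], [-0.79, 2.21], [0.23, 2.52], [-1.04, 4.18], [0, 3.07], [-2.55, 2.55]. Speed limits (rad/s): [2.22, 2.22, 2.57, 3.14, 3.14, 3.14].

### API

Orientations are given as [roll, pitch, yaw] about the fixed x, y, z axes, in that order (R = Rz(yaw) Ry(pitch) Rx(roll)).
In Python, from cell import manip gives the robot as it stands. The module is installed in compiled form; this text tells all that it offers.
- The arm moves only by the shell command python3 -m creep 'ROWS' [FORCE]. ROWS is JSON, a list of rows, each a list of 3 entries, a list of its own where there are three numbers: the opening, from -1 (shut) to 1 (fully open), then the shift along the tool's x, y, z in cm, then the turn about the tool's z in units of 5 degrees (1.0 is 5 degrees). In form: [[grip, [tx, ty, tz], roll], ...]. A call has 1 to 12 rows; each row is the pose to reach, as a shift and turn from the pose commanded when the call began, along the tool's axes at that moment; what a row does not reach only later rows make up. A row lasts 1/10 s, in which the tool goes at most 50 mm and 8.59 degrees, less where a joint would pass 70% of its speed; a pose out of reach is approached as far as the arm can. A call with a gripper value outside its range is refused whole. The fingers move at their own pace and stop on an object; FORCE is the grip in N (left out, the last holds). Time passes only in rows, so rows that repeat a pose let the fingers close. It gives the time, the measured TCP pose, the force, the opening and the grip force at its end, in the units of the state.
- manip.read_state(): the state, without advancing time (a new reading comes with each control period).
- manip.camera(name): name is "side" or "top"; returns the picture (420x560x3 uint8, red, green, blue); there is no depth.
- manip.camera_params(name): a dict with "fovy" (degrees; the focal length in pixels is half the picture's height over the tangent of half this angle, whatever the lens; pixels are square), "cx", "cy" (the principal point, pixels), "origin" and "attitude" of the camera in the world. Camera axes: x right, y down, z forward; pixel columns grow to the right and rows downward; lengths in mm; the calibration is good to about 2 mm. A picture is of the moment at which its call begins. camera_params takes no time and is no camera call.
- manip.sign_off(): hands the job in; it is judged then, once.
The state is a dict: "clock": time; "joints": joint angles; "qd": joint speeds; "effort": joint torques, N m; "eef_pos": TCP position; "eef_rot": TCP orientation; "wrist_force": force on the tool from outside, world axes, zero at the start; "moment": the same for the moment, N m; "finger_gap": finger opening in mm; "finger_force": force on a finger pad.
Only numpy, scipy, OpenCV 4.12 (cv2) and the standard library are available. Lean on these libraries where they do the work, as an engineer would, in place of code of your own. Each camera call takes 0.05 s, during which the arm holds its last target. There are 200 camera calls.

### The job

Set the four black cooling fans out on the fan test strip in order of size, one to each white pad: the smallest on the pad next to the grey control box, then each next larger one along the row, the largest at the far end. Each fan should lie flat, hub side up, centred on its pad and square with it.

Things in the scene. Friction and masses are not known exactly. Their poses are not given: they have to be found in the camera images.
- fan_30: Loose black square cooling fan, 30 x 30 mm across and 15 mm thick, solid flat sides to grip (the whole outline collides as one block), lying flat with its hub and blades showing on top. Origin: centre of its underside; z up, x and y square to its sides.
- fan_40: Loose black square cooling fan, 40 x 40 mm across and 20 mm thick, solid flat sides to grip (the whole outline collides as one block), lying flat with its hub and blades showing on top. Origin: centre of its underside; z up, x and y square to its sides.
- fan_50: Loose black square cooling fan, 50 x 50 mm across and 20 mm thick, solid flat sides to grip (the whole outline collides as one block), lying flat with its hub and blades showing on top. Origin: centre of its underside; z up, x and y square to its sides.
- fan_60: Loose black square cooling fan, 60 x 60 mm across and 25 mm thick, solid flat sides to grip (the whole outline collides as one block), lying flat with its hub and blades showing on top. Origin: centre of its underside; z up, x and y square to its sides.
- pad_0: White flat test pad, 66 mm square and 4 mm thick, fixed on a 6 mm thick, 70 mm wide dark steel strip; one of four alike in a straight row along the strip, about 82 mm apart, numbered 0 of 0 to 3 along the row. Origin: centre of its underside, 4 mm below the surface the fan lies on; z up, y along the row towards pad 0, x across the row.
- pad_1: White flat test pad, 66 mm square and 4 mm thick, fixed on a 6 mm thick, 70 mm wide dark steel strip; one of four alike in a straight row along the strip, about 82 mm apart, numbered 1 of 0 to 3 along the row. Origin: centre of its underside, 4 mm below the surface the fan lies on; z up, y along the row towards pad 0, x across the row.
- pad_2: White flat test pad, 66 mm square and 4 mm thick, fixed on a 6 mm thick, 70 mm wide dark steel strip; one of four alike in a straight row along the strip, about 82 mm apart, numbered 2 of 0 to 3 along the row. Origin: centre of its underside, 4 mm below the surface the fan lies on; z up, y along the row towards pad 0, x across the row.
- pad_3: White flat test pad, 66 mm square and 4 mm thick, fixed on a 6 mm thick, 70 mm wide dark steel strip; one of four alike in a straight row along the strip, about 82 mm apart, numbered 3 of 0 to 3 along the row. Origin: centre of its underside, 4 mm below the surface the fan lies on; z up, y along the row towards pad 0, x across the row.
- control_box: Fixed grey control box, 56 mm across the strip, 48 mm along it and 40 mm tall, with a 10 mm tall knob and a red switch on top. It stands on the strip beyond one end of the pad row, either end, its centre about 82 mm from that end pad's. A low yellow block (50 x 30 x 12 mm) stands at the other end. Origin: centre of its underside.
Not all that is in view belongs to the job. Leave any red look-alike of the fan_60 alone.

How it is judged:
By the outcome, as a careful person would: the job done as asked, in the order asked, and still so for the second after the job is handed in, with the robot touching nothing.
It also fails if it takes over 90 s, if anything falls off the work surface, if the arm or the gripper's body presses on something with over 40 N, if the wrist force passes 120 N, or if a joint passes its speed limit or range.

## Working session

There is one attempt and no reset: what is moved stays moved. The work goes in short steps, Python scripts to look and compute and a shell command to move; the robot and the scene stay as the last step left them, time stands still between calls to the robot, and variables do not carry over. Pictures are saved under pics/ and viewed, at most 14 in all, crops included, and the job is handed in when it is done.

```bash
mkdir -p pics; python3 - <<'E'
from cell import manip
import cv2
for n in ("top","side"):
    p=manip.camera_params(n);print(n,p)
    cv2.imwrite(f"pics/{n}0.png",cv2.resize(manip.camera(n)[:,:,::-1],(800,600),interpolation=cv2.INTER_CUBIC))
print(manip.read_state(),manip.tip_reach)
E
```

```text
top {'fovy': 55.104233495409865, 'cx': 279.1127626188796, 'cy': 211.53260399728268, 'origin': array([509.75184789, -17.06152506, 900.57799237]), 'attitude': array([-3.09330795,  0.00480397, -1.5639854 ])}
side {'fovy': 54.947726637315334, 'cx': 276.7111817719225, 'cy': 210.57068789161562, 'origin': array([ 386.36749882, -660.37254438,  433.39535433]), 'attitude': array([-2.06797182e+00,  9.98566455e-04, -2.79147930e-01])}
{'clock': 0.1, 'joints': array([ 1.09239119e+00,  3.00390939e-01,  1.52153146e+00, -1.12528364e-05,
        1.32072930e+00, -6.65639871e-02]), 'qd': array([ 0.00044949, -0.00086063, -0.00111011, -0.00038889, -0.00285132,
       -0.0004129 ]), 'effort': array([ 6.65249881e-04, -5.32644331e+01, -3.53281903e+01,  7.09518045e-02,
        2.34580290e-02, -9.16259683e-05]), 'eef_pos': array([220.04246391, 503.80912355, 218.95129303]), 'eef_rot': array([-3.14053523e+00, -5.95661875e-05,  2.72975427e+00]), 'wrist_force': array([0.96186195, 0.16003291, 0.73257435]), 'moment': array([-0.00787538, -0.00998879, -0.02002689]), 'finger_force': 0.0, 'finger_gap': 94.01112266111605} 14.0
```

View pics/top0.png

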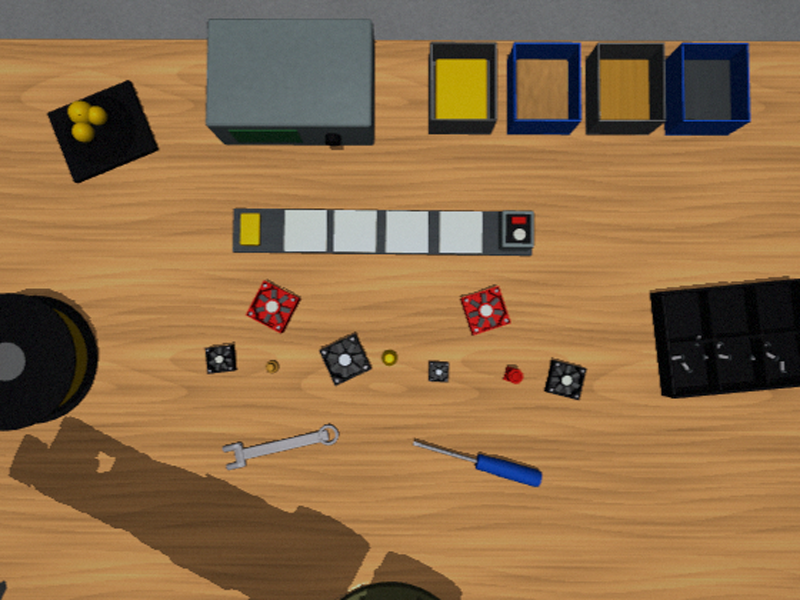

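View pics/side0.png

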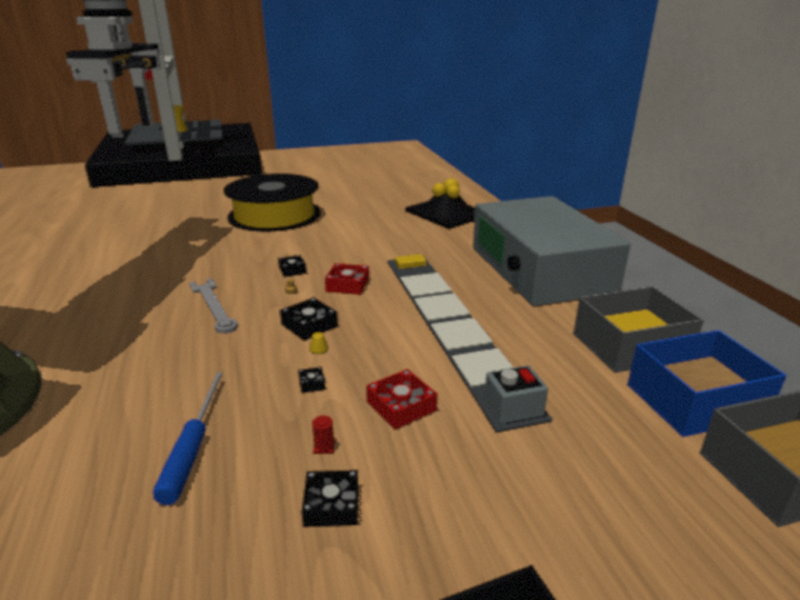

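The top picture shows the black fans at about (221,358), (345,359), (438,371) and (567,379). The red look-alikes are at (273,306) and (486,309). The pads run from x=306 to x=461 at y≈231, with the grey box at (518,230), so pad 0 is the rightmost one. Other dark or loose items that could be mistaken for fans are the black tray at (730,340), the black plate at (103,130) and the buttons at (390,357), (513,374) and (272,366). Next I take a close crop and measure.

```bash
cat > h.py <<'E'
from cell import manip
import numpy as np, cv2
from scipy.spatial.transform import Rotation as R
def ray(name,uv):
    p=manip.camera_params(name); f=210/np.tan(np.radians(p['fovy'])/2)
    uv=np.atleast_2d(np.asarray(uv,float))
    d=np.c_[(uv[:,0]-p['cx'])/f,(uv[:,1]-p['cy'])/f,np.ones(len(uv))]
    return p['origin'],d@R.from_euler('xyz',p['attitude']).as_matrix().T
def world(name,uv,z):
    o,d=ray(name,uv); return o+d*((z-o[2])/d[:,2])[:,None]
def proj(name,P):
    p=manip.camera_params(name); f=210/np.tan(np.radians(p['fovy'])/2)
    c=(np.atleast_2d(P)-p['origin'])@R.from_euler('xyz',p['attitude']).as_matrix()
    return np.c_[p['cx']+f*c[:,0]/c[:,2],p['cy']+f*c[:,1]/c[:,2]]
E
python3 - <<'E'
from h import *
im=manip.camera("top"); b=im[:,:,::-1]
np.save("top0.npy",im)
def crop(x0,y0,w,h,s,n): cv2.imwrite(n,cv2.resize(b[y0:y0+h,x0:x0+w],None,fx=s,fy=s,interpolation=cv2.INTER_CUBIC))
crop(138,228,280,58,2.85,"pics/a.png")
rows=[cv2.resize(b[y-25:y+25,x-33:x+33],(396,300),interpolation=cv2.INTER_CUBIC) for x,y in((154,250),(241,251),(307,259),(397,265))]
cv2.imwrite("pics/fans.png",np.vstack([np.hstack(rows[:2]),np.hstack(rows[2:])]))
crop(160,140,220,45,3.6,"pics/strip.png")
# pads: white blobs
g=im.astype(int)
def blobs(m,amin,roi,z):
    x0,y0,x1,y1=roi; mm=np.zeros(m.shape,np.uint8); mm[y0:y1,x0:x1]=m[y0:y1,x0:x1]*255
    for c in cv2.findContours(mm,cv2.RETR_EXTERNAL,cv2.CHAIN_APPROX_NONE)[0]:
        if cv2.contourArea(c)<amin: continue
        W=world("top",c[:,0].astype(float),z)[:,:2].astype(np.float32)
        r=cv2.minAreaRect(W); print(np.mean(c[:,0],0).round(1),np.round(r[0],1),np.round(r[1],1),round(r[2],1))
print("pads");blobs((g.min(2)>150),200,(160,140,380,185),10)
print("fans");blobs((g.max(2)<95)|((g.max(2)-g.min(2))<35),120,(140,230,420,285),20)
E
```

```text
pads
[322.1 162. ] [ 663.9 -108.4] [62.8 64.8] 0.3
[284.9 162. ] [663.4 -23.8] [62.8 64.6] 0.3
[248.  161.1] [665.2  56.7] [62.9 64.8] 0.4
[213.7 160.9] [664.7 134.6] [62.9 64.8] 0.4
fans
[306.2 259.5] [448.1 -72.9] [28.2 28.4] 0.4
[395.1 265.3] [ 437.1 -265.3] [55.6 50.5] 76.4
[154.2 251. ] [464.7 259.5] [40.2 44.9] 6.7
[241.4 250.9] [466.2  69.4] [62.  62.9] 25.4
```

View pics/fans.png

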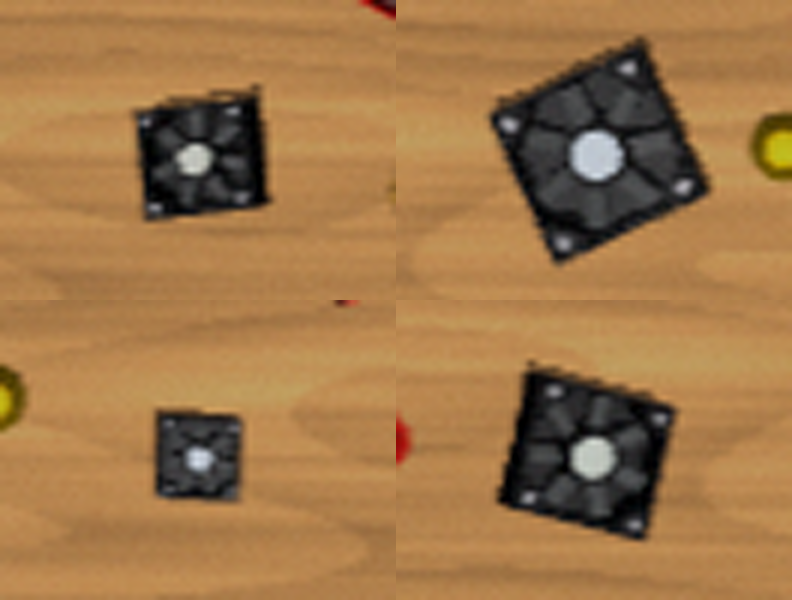

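View pics/strip.png

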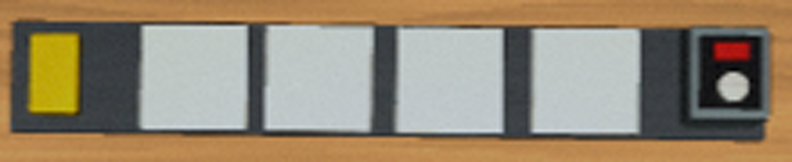

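The crop confirms four black fans: 40 at (154,251), 60 at (241,251), 30 at (307,259) and 50 at (397,265), in native pixels. The white pads are spaced slightly unevenly, with the red-switch box at the right end. Next I refine these to sub-pixel and add a helper that works out moves.

```bash
cat >> h.py <<'E'
def sub(im,x,y,hw,test,z,near=True,s=8):
    "largest blob of test() in an upsampled window -> world minAreaRect (centre, size, angle in -45..45), centroid"
    x0,y0=int(x-hw),int(y-hw); c=cv2.resize(im[y0:y0+2*hw,x0:x0+2*hw],None,fx=s,fy=s,interpolation=cv2.INTER_LINEAR).astype(int)
    m=test(c).astype(np.uint8)
    k=max(cv2.findContours(m,cv2.RETR_EXTERNAL,cv2.CHAIN_APPROX_NONE)[0],key=cv2.contourArea)
    W=world("top",(k[:,0]+.5)/s-.5+[x0,y0],z)[:,:2].astype(np.float32)
    r=cv2.minAreaRect(W); M=cv2.moments(W); ce=np.array([M['m10'],M['m01']])/M['m00']
    a=(r[2]+45)%90-45
    return np.round(r[0],1),np.round(r[1],1),round(a,2),ce.round(1)
white=lambda c:c.min(2)>135
hubt=lambda c:c.min(2)>120
dark=lambda c:(c.max(2)<100)|((c.max(2)-c.min(2))<40)
def tgt(x,y,z,yaw):
    s=manip.read_state(); Rm=R.from_euler('xyz',s['eef_rot']); d=Rm.inv().apply(np.array([x,y,z])-s['eef_pos'])/10
    t=-(yaw-np.degrees(s['eef_rot'][2])); t=(t+90)%180-90
    print(f"shift {d.round(2)} roll {t/5:.2f}  at",s['eef_pos'].round(1),np.degrees(s['eef_rot']).round(2))
E
python3 - <<'E'
from h import *
im=np.load("top0.npy")
for x,y in((322,162),(285,162),(248,161),(214,161)): print("pad",*sub(im,x,y,22,white,10))
for n,x,y,h in((30,306,259,15),(40,154,251,20),(50,397,265,20),(60,241,251,25)):
    print(n,"out",*sub(im,x,y,24,dark,h)); print("  hub",*sub(im,x,y,7,hubt,h))
p=dict(f40=sub(im,154,251,7,hubt,20)[3])
tgt(*p['f40'],120,90+6.7)
E
```

```text
pad [ 664.  -107.8] [66.4 65. ] -0.01 [ 663.9 -107.8]
pad [663.7 -23.6] [66.  65.4] -0.09 [663.5 -23.7]
pad [664.7  57.5] [66.3 65.6] -1.07 [664.8  57.4]
pad [664.6 134.8] [64.6 66.1] 0.35 [664.6 134.7]
30 out [447.7 -73.2] [31.  31.5] -1.88 [447.7 -73.1]
  hub [446.5 -74.2] [7.6 8.8] 0.21 [446.6 -73.8]
40 out [465.1 259.4] [42.  46.6] 6.96 [464.7 259.4]
  hub [464.1 262.6] [10.3 11.5] 0.41 [464.  262.4]
50 out [ 437.4 -265.6] [56.6 52.1] -13.42 [ 437.2 -265.7]
  hub [ 435.7 -268.3] [14.3 14.7] 0.41 [ 435.9 -268.2]
60 out [466.8  68.9] [62.9 63.6] 25.37 [466.3  68.7]
  hub [464.7  69.4] [17.  17.9] 0.41 [464.8  69.7]
shift [-32.02 -12.35   9.91] roll 11.94  at [220.1 503.9 219. ] [-179.95   -0.    156.41]
```

```bash
python3 -m creep '[[1,[-32.0,-12.3,9.0],11.9],[1,[-32.0,-12.3,9.0],11.9],[1,[-32.0,-12.3,9.0],11.9],[1,[-32.0,-12.3,9.0],11.9],[1,[-32.0,-12.3,9.0],11.9],[1,[-32.0,-12.3,9.0],11.9],[1,[-32.0,-12.3,9.0],11.9],[1,[-32.0,-12.3,9.0],11.9],[1,[-32.0,-12.3,9.0],11.9],[1,[-32.0,-12.3,9.0],11.9],[1,[-32.0,-12.3,9.0],11.9],[1,[-32.0,-12.3,9.0],11.9]]' 20
python3 -c "
from h import *
tgt(464,262.4,18,97)"
```

```text
clock: 1.35
eef_pos: [463.6, 264.1, 129.8]
eef_rot: [3.141, -0.0, 1.693]
wrist_force: [0.2, -0.5, 0.2]
finger_gap: 94.2
finger_force: 0.0
shift [-1.800e-01  1.000e-02  1.118e+01] roll 0.00  at [463.6 264.1 129.8] [ 1.7997e+02 -1.0000e-02  9.7020e+01]
```

```bash
python3 -m creep '[[1,[-0.18,0,4],0],[1,[-0.18,0,7.5],0],[1,[-0.18,0,10],0],[1,[-0.18,0,11.2],0],[1,[-0.18,0,11.2],0],[-0.5,[-0.18,0,11.2],0],[-0.5,[-0.18,0,11.2],0],[-0.5,[-0.18,0,11.2],0],[-0.5,[-0.18,0,11.2],0],[-0.5,[-0.18,0,11.2],0],[-0.5,[-0.18,0,11.2],0],[-0.5,[-0.18,0,11.2],0]]' 20
python3 -c "
from h import *
tgt(464,262.4,18,97)"
```

```text
clock: 2.55
eef_pos: [464.4, 261.4, 17.5]
eef_rot: [-3.142, -0.0, 1.691]
wrist_force: [-0.0, -1.3, 0.4]
finger_gap: 41.3
finger_force: 0.1
shift [ 0.1  -0.02 -0.05] roll -0.02  at [464.4 261.4  17.5] [-180.    -0.    96.9]
```

```bash
python3 -m creep '[[-0.5,[0,0,0],0],[-0.5,[0,0,0],0],[-0.5,[0,0,0],0],[-0.5,[0,0,-1],0],[-0.5,[0,0,-4],0],[-0.5,[0,0,-8],0],[-0.5,[0,0,-10],0],[-0.5,[0,0,-10],0]]' 20
python3 -c "
from h import *
tgt(663.5,-23.7,60,90)"
```

```text
clock: 3.35
eef_pos: [465.6, 262.0, 121.0]
eef_rot: [3.136, -0.002, 1.691]
wrist_force: [0.5, 1.4, -1.0]
finger_gap: 39.7
finger_force: 20.0
shift [-30.76  16.18   6.13] roll 1.38  at [465.6 262.  121. ] [ 1.7969e+02 -1.0000e-01  9.6910e+01]
```

```bash
python3 -m creep '[[-0.5,[-30.8,16.2,5],1.4],[-0.5,[-30.8,16.2,5],1.4],[-0.5,[-30.8,16.2,5],1.4],[-0.5,[-30.8,16.2,5],1.4],[-0.5,[-30.8,16.2,5],1.4],[-0.5,[-30.8,16.2,5],1.4],[-0.5,[-30.8,16.2,5],1.4],[-0.5,[-30.8,16.2,5],1.4],[-0.5,[-30.8,16.2,5],1.4],[-0.5,[-30.8,16.2,5],1.4],[-0.5,[-30.8,16.2,5],1.4],[-0.5,[-30.8,16.2,5],1.4]]' 20
python3 -c "
from h import *
tgt(663.5,-24.5,28.5,90)"
```

```text
clock: 4.55
eef_pos: [662.1, -23.8, 67.9]
eef_rot: [3.141, 0.0, 1.571]
wrist_force: [-1.1, 0.2, 0.4]
finger_gap: 39.9
finger_force: 20.0
shift [-0.07  0.14  3.94] roll -0.00  at [662.1 -23.8  67.9] [179.97   0.    89.99]
```

```bash
python3 -m creep '[[-0.5,[0,0,2.5],0],[-0.5,[0,0,2.5],0],[-0.5,[0,0,2.5],0],[-0.5,[0,0,2.5],0]]' 20
python3 -c "
from h import *
tgt(663.5,-24.5,28.0,90)"
```

```text
clock: 4.95
eef_pos: [662.7, -24.7, 43.7]
eef_rot: [3.14, 0.0, 1.569]
wrist_force: [0.5, 0.5, 0.9]
finger_gap: 39.8
finger_force: 20.0
shift [0.02 0.08 1.57] roll -0.02  at [662.7 -24.7  43.7] [1.7992e+02 1.0000e-02 8.9920e+01]
```

```bash
python3 -m creep '[[-0.5,[0,0.08,0.8],0],[-0.5,[0,0.08,1.2],0],[-0.5,[0,0.08,1.4],0],[-0.5,[0,0.08,1.55],0],[-0.5,[0,0.08,1.6],0],[-0.5,[0,0.08,1.6],0],[-0.5,[0,0.08,1.6],0]]' 20; python3 -m creep '[[0.2,[0,0,0],0],[0.2,[0,0,0],0],[0.4,[0,0,0],0],[0.4,[0,0,0],0],[0.8,[0,0,0],0],[0.8,[0,0,-1],0],[1,[0,0,-4],0],[1,[0,0,-8],0],[1,[0,0,-10],0],[1,[0,0,-10],0]]' 20
python3 -c "
from h import *
tgt(464.8,69.7,110,115.4)"
```

```text
clock: 5.65
eef_pos: [663.1, -24.9, 27.5]
eef_rot: [3.141, 0.0, 1.569]
wrist_force: [-5.2, 1.2, 9.7]
finger_gap: 39.9
finger_force: 20.0
clock: 6.65
eef_pos: [664.4, -25.0, 130.8]
eef_rot: [3.135, 0.001, 1.569]
wrist_force: [1.1, 0.1, -0.2]
finger_gap: 94.2
finger_force: 0.0
shift [  9.44 -19.99   1.95] roll -5.10  at [664.4 -25.  130.8] [1.7964e+02 3.0000e-02 8.9910e+01]
```

```bash
python3 -m creep '[[1,[9.4,-20,1],-5.1],[1,[9.4,-20,1],-5.1],[1,[9.4,-20,1],-5.1],[1,[9.4,-20,1],-5.1],[1,[9.4,-20,1],-5.1],[1,[9.4,-20,1],-5.1],[1,[9.4,-20,1],-5.1],[1,[9.4,-20,1],-5.1],[1,[9.4,-20,1],-5.1],[1,[9.4,-20,1],-5.1]]' 20
python3 - <<'E'
from h import *
tgt(464.8,69.7,18,115.4)
im=manip.camera("top");np.save("t1.npy",im)
cv2.imwrite("pics/t1.png",cv2.resize(im[:,:,::-1],(800,600)))
x,y=proj("top",[663.5,-24,30])[0];print(x,y,*sub(im,x,y,6,hubt,30),*sub(im,x,y,13,dark,30))
E
```

```text
clock: 7.65
eef_pos: [463.5, 69.1, 116.1]
eef_rot: [-3.141, -0.0, 2.014]
wrist_force: [-0.6, 0.4, -0.0]
finger_gap: 94.3
finger_force: 0.0
shift [-0.    0.14  9.81] roll -0.01  at [463.5  69.1 116.1] [-1.7997e+02 -1.0000e-02  1.1537e+02]
284.69768078235046 160.35358713901962 [664.8 -23.5] [11.1 12.3] 36.57 [664.6 -23.5] [665.4 -21.4] [56.8 56.5] 0.33 [665.4 -21.4]
```

View pics/t1.png

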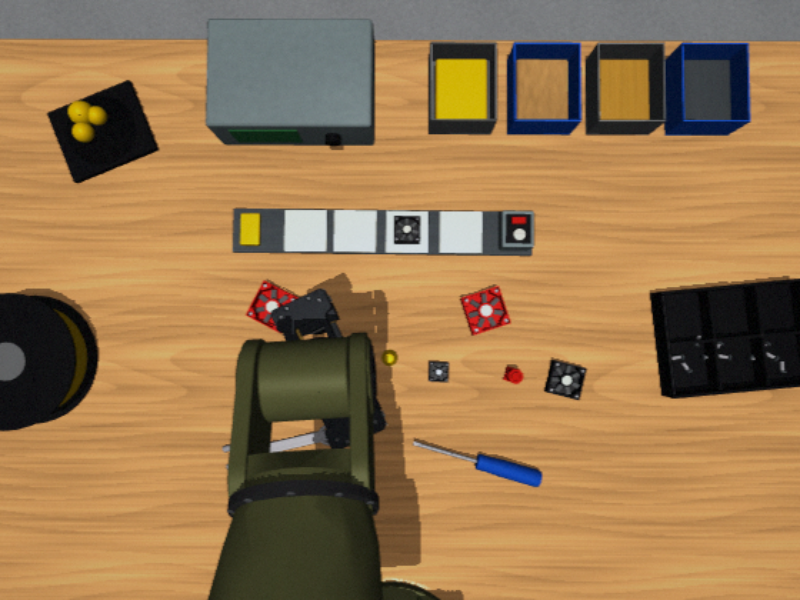

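Fan 40 sits on pad 1 at (407,230), centred to about 1 mm. The other black fans haven't moved and the gripper is above fan 60.

```bash
python3 -m creep '[[1,[0,0.1,4],0],[1,[0,0.1,7],0],[1,[0,0.1,9],0],[1,[0,0.1,9.8],0],[1,[0,0.1,9.8],0],[-0.2,[0,0.1,9.8],0],[-0.2,[0,0.1,9.8],0],[-0.2,[0,0.1,9.8],0],[-0.2,[0,0.1,9.8],0],[-0.2,[0,0.1,9.8],0],[-0.2,[0,0.1,9.8],0],[-0.2,[0,0.1,9.8],0]]' 25; python3 -m creep '[[-0.2,[0,0,0],0],[-0.2,[0,0,0],0],[-0.2,[0,0,-1],0],[-0.2,[0,0,-4],0],[-0.2,[0,0,-8],0],[-0.2,[0,0,-10],0],[-0.2,[0,0,-10],0],[-0.2,[0,0,-10],0]]' 25
python3 -c "
from h import *
tgt(663.5,134.7,60,90)"
```

```text
clock: 8.9
eef_pos: [464.3, 69.9, 18.8]
eef_rot: [3.141, 0.0, 2.014]
wrist_force: [-2.0, 0.1, 6.4]
finger_gap: 60.1
finger_force: 25.0
clock: 9.7
eef_pos: [463.9, 69.9, 118.3]
eef_rot: [3.141, 0.0, 2.014]
wrist_force: [0.3, -0.3, -1.2]
finger_gap: 59.8
finger_force: 25.0
shift [-2.71 20.81  5.83] roll 5.08  at [463.9  69.9 118.3] [179.99   0.   115.41]
```

```bash
python3 -m creep '[[-0.2,[-2.7,20.8,5.5],5.1],[-0.2,[-2.7,20.8,5.5],5.1],[-0.2,[-2.7,20.8,5.5],5.1],[-0.2,[-2.7,20.8,5.5],5.1],[-0.2,[-2.7,20.8,5.5],5.1],[-0.2,[-2.7,20.8,5.5],5.1],[-0.2,[-2.7,20.8,5.5],5.1],[-0.2,[-2.7,20.8,5.5],5.1],[-0.2,[-2.7,20.8,5.5],5.1],[-0.2,[-2.7,20.8,5.5],5.1],[-0.2,[-2.7,20.8,5.5],5.1]]' 25; python3 -m creep '[[-0.2,[0,0,1.5],0],[-0.2,[0,0,1.5],0],[-0.2,[0,0,1.5],0],[-0.2,[0,0,1.5],0]]' 25
python3 -c "
from h import *
tgt(663.3,134.4,28.8,90)"
```

```text
clock: 10.8
eef_pos: [663.5, 134.6, 63.9]
eef_rot: [3.141, -0.0, 1.569]
wrist_force: [-0.3, -0.7, -0.4]
finger_gap: 59.5
finger_force: 25.0
clock: 11.2
eef_pos: [663.6, 134.8, 48.4]
eef_rot: [3.142, -0.0, 1.569]
wrist_force: [-0.6, -1.0, -0.9]
finger_gap: 59.9
finger_force: 25.0
shift [-0.04 -0.03  1.96] roll -0.02  at [663.6 134.8  48.4] [180.    -0.    89.91]
```

```bash
python3 -m creep '[[-0.2,[-0.03,0,1],0],[-0.2,[-0.03,0,1.6],0],[-0.2,[-0.03,0,1.8],0],[-0.2,[-0.03,0,1.9],0],[-0.2,[-0.03,0,1.97],0],[-0.2,[-0.03,0,1.97],0],[-0.2,[-0.03,0,1.97],0]]' 25; python3 -m creep '[[0.4,[0,0,0],0],[0.4,[0,0,0],0],[0.6,[0,0,0],0],[0.8,[0,0,0],0],[0.9,[0,0,-1],0],[1,[0,0,-4],0],[1,[0,0,-8],0],[1,[0,0,-10],0],[1,[0,0,-10],0]]' 25
python3 -c "
from h import *
tgt(445.5,-73.8,110,88.5)"
```

```text
clock: 11.9
eef_pos: [663.7, 134.5, 28.9]
eef_rot: [3.141, -0.0, 1.569]
wrist_force: [-0.5, 0.4, -1.6]
finger_gap: 59.9
finger_force: 25.0
clock: 12.8
eef_pos: [665.0, 134.7, 133.2]
eef_rot: [3.135, -0.001, 1.569]
wrist_force: [0.5, -1.0, -0.1]
finger_gap: 93.8
finger_force: 0.0
shift [-20.88 -21.93   2.16] roll 0.28  at [665.  134.7 133.2] [ 1.7964e+02 -5.0000e-02  8.9910e+01]
```

```bash
python3 -m creep '[[1,[-20.9,-21.9,1.5],0.4],[1,[-20.9,-21.9,1.5],0.4],[1,[-20.9,-21.9,1.5],0.4],[1,[-20.9,-21.9,1.5],0.4],[1,[-20.9,-21.9,1.5],0.4],[1,[-20.9,-21.9,1.5],0.4],[1,[-20.9,-21.9,1.5],0.4],[1,[-20.9,-21.9,1.5],0.4],[1,[-20.9,-21.9,1.5],0.4],[1,[-20.9,-21.9,1.5],0.4],[1,[-20.9,-21.9,1.5],0.4]]' 20
python3 -c "
from h import *
tgt(445.5,-73.9,17,88)"
```

```text
clock: 13.9
eef_pos: [444.6, -73.6, 113.5]
eef_rot: [-3.141, -0.0, 1.536]
wrist_force: [-0.4, 0.5, -0.6]
finger_gap: 94.0
finger_force: 0.0
shift [-0.03  0.09  9.65] roll -0.00  at [444.6 -73.6 113.5] [-1.7998e+02 -1.0000e-02  8.7980e+01]
```

```bash
python3 -m creep '[[1,[0,0.1,4],0],[1,[0,0.1,7],0],[1,[0,0.1,9],0],[1,[0,0.1,9.6],0],[1,[0,0.1,9.6],0],[-0.6,[0,0.1,9.6],0],[-0.6,[0,0.1,9.6],0],[-0.6,[0,0.1,9.6],0],[-0.6,[0,0.1,9.6],0],[-0.6,[0,0.1,9.6],0],[-0.6,[0,0.1,9.6],0],[-0.6,[0,0.1,9.6],0]]' 15; python3 -m creep '[[-0.6,[0,0,0],0],[-0.6,[0,0,0],0],[-0.6,[0,0,0],0],[-0.6,[0,0,0],0],[-0.6,[0,0,-1],0],[-0.6,[0,0,-4],0],[-0.6,[0,0,-8],0],[-0.6,[0,0,-10],0],[-0.6,[0,0,-10],0],[-0.6,[0,0,-10],0]]' 15
python3 -c "
from h import *
tgt(663.0,-108.0,60,90)"
```

```text
clock: 15.1
eef_pos: [445.2, -74.2, 17.8]
eef_rot: [3.142, 0.0, 1.534]
wrist_force: [0.7, 0.3, 0.5]
finger_gap: 41.5
finger_force: 0.0
clock: 16.1
eef_pos: [445.1, -74.2, 117.8]
eef_rot: [3.141, 0.0, 1.534]
wrist_force: [-0.7, 0.1, -0.7]
finger_gap: 29.9
finger_force: 15.0
shift [-2.58 21.9   5.79] roll -0.42  at [445.1 -74.2 117.8] [1.7997e+02 1.0000e-02 8.7910e+01]
```

```bash
python3 -m creep '[[-0.6,[-2.6,21.9,5.5],-0.4],[-0.6,[-2.6,21.9,5.5],-0.4],[-0.6,[-2.6,21.9,5.5],-0.4],[-0.6,[-2.6,21.9,5.5],-0.4],[-0.6,[-2.6,21.9,5.5],-0.4],[-0.6,[-2.6,21.9,5.5],-0.4],[-0.6,[-2.6,21.9,5.5],-0.4],[-0.6,[-2.6,21.9,5.5],-0.4],[-0.6,[-2.6,21.9,5.5],-0.4],[-0.6,[-2.6,21.9,5.5],-0.4]]' 15; python3 -m creep '[[-0.6,[0,0,1.5],0],[-0.6,[0,0,1.5],0],[-0.6,[0,0,1.5],0],[-0.6,[0,0,1.5],0]]' 15
python3 -c "
from h import *
tgt(662.8,-108.2,27.8,90)"
```

```text
clock: 17.1
eef_pos: [662.8, -108.2, 63.4]
eef_rot: [3.141, 0.0, 1.569]
wrist_force: [0.4, -0.1, -0.8]
finger_gap: 29.8
finger_force: 15.0
clock: 17.5
eef_pos: [663.1, -108.2, 47.8]
eef_rot: [-3.142, 0.0, 1.569]
wrist_force: [-0.3, 0.4, 0.1]
finger_gap: 29.8
finger_force: 15.0
shift [ 0.   -0.03  2.  ] roll -0.02  at [ 663.1 -108.2   47.8] [-180.     0.    89.9]
```

```bash
python3 -m creep '[[-0.6,[0,-0.03,1],0],[-0.6,[0,-0.03,1.6],0],[-0.6,[0,-0.03,1.8],0],[-0.6,[0,-0.03,1.9],0],[-0.6,[0,-0.03,2.0],0],[-0.6,[0,-0.03,2.0],0],[-0.6,[0,-0.03,2.0],0]]' 15; python3 -m creep '[[0,[0,0,0],0],[0,[0,0,0],0],[0.3,[0,0,0],0],[0.6,[0,0,0],0],[0.9,[0,0,-1],0],[1,[0,0,-4],0],[1,[0,0,-8],0],[1,[0,0,-10],0],[1,[0,0,-10],0]]' 15
python3 -c "
from h import *
tgt(434.8,-268.3,110,76.6)"
```

```text
clock: 18.2
eef_pos: [662.9, -108.2, 27.9]
eef_rot: [3.141, 0.0, 1.569]
wrist_force: [0.6, -0.2, -1.2]
finger_gap: 29.7
finger_force: 15.0
clock: 19.1
eef_pos: [664.2, -108.5, 132.2]
eef_rot: [3.135, 0.001, 1.569]
wrist_force: [-0.3, 0.5, 0.0]
finger_gap: 93.8
finger_force: 0.0
shift [-16.02 -22.93   2.1 ] roll 2.66  at [ 664.2 -108.5  132.2] [1.7965e+02 8.0000e-02 8.9910e+01]
```

```bash
python3 -m creep '[[1,[-16,-22.9,1.5],2.7],[1,[-16,-22.9,1.5],2.7],[1,[-16,-22.9,1.5],2.7],[1,[-16,-22.9,1.5],2.7],[1,[-16,-22.9,1.5],2.7],[1,[-16,-22.9,1.5],2.7],[1,[-16,-22.9,1.5],2.7],[1,[-16,-22.9,1.5],2.7],[1,[-16,-22.9,1.5],2.7],[1,[-16,-22.9,1.5],2.7],[1,[-16,-22.9,1.5],2.7]]' 20
python3 - <<'E'
from h import *
tgt(434.8,-268.4,18,76.5)
im=manip.camera("top");np.save("t2.npy",im)
c=im[140:185,160:380,::-1]
cv2.imwrite("pics/t2.png",cv2.resize(c,None,fx=3.6,fy=3.6,interpolation=cv2.INTER_CUBIC))
for n,P in((30,(663.9,-107.8,25)),(40,(663.5,-23.7,30)),(60,(664.6,134.7,35))):
    x,y=proj("top",P)[0];print(n,*sub(im,x,y,6,hubt,P[2]))
E
```

```text
clock: 20.2
eef_pos: [434.0, -267.3, 112.5]
eef_rot: [-3.141, -0.0, 1.335]
wrist_force: [-0.5, -1.0, -0.3]
finger_gap: 94.0
finger_force: 0.0
shift [-0.09  0.1   9.45] roll -0.01  at [ 434.  -267.3  112.5] [-1.7998e+02 -1.0000e-02  7.6470e+01]
30 [ 664.4 -107.9] [9.1 8.6] -44.57 [ 664.4 -107.7]
40 [664.4 -23.4] [11.  12.5] 0.34 [664.5 -23.5]
60 [665.  134.8] [17.4 18. ] 11.75 [665.1 134.8]
```

View pics/t2.png

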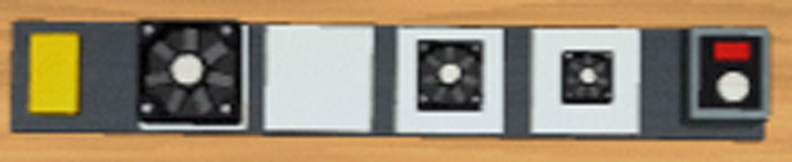

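Fans 60, 40 and 30 are on pads 3, 1 and 0, at (187,68), (450,73) and (587,76) in the crop. Each is centred within about 1 mm and square. Fan 50 is next.

```bash
python3 -m creep '[[1,[-0.1,0.1,4],0],[1,[-0.1,0.1,7],0],[1,[-0.1,0.1,9],0],[1,[-0.1,0.1,9.4],0],[1,[-0.1,0.1,9.4],0],[-0.4,[-0.1,0.1,9.4],0],[-0.4,[-0.1,0.1,9.4],0],[-0.4,[-0.1,0.1,9.4],0],[-0.4,[-0.1,0.1,9.4],0],[-0.4,[-0.1,0.1,9.4],0],[-0.4,[-0.1,0.1,9.4],0],[-0.4,[-0.1,0.1,9.4],0]]' 20; python3 -m creep '[[-0.4,[0,0,0],0],[-0.4,[0,0,0],0],[-0.4,[0,0,0],0],[-0.4,[0,0,-1],0],[-0.4,[0,0,-4],0],[-0.4,[0,0,-8],0],[-0.4,[0,0,-10],0],[-0.4,[0,0,-10],0],[-0.4,[0,0,-10],0]]' 20
python3 -c "
from h import *
tgt(663.8,57.2,60,90)"
```

```text
clock: 21.45
eef_pos: [434.3, -269.1, 18.8]
eef_rot: [3.142, 0.0, 1.334]
wrist_force: [-1.4, 0.8, 1.7]
finger_gap: 49.7
finger_force: 20.0
clock: 22.35
eef_pos: [434.1, -268.9, 118.6]
eef_rot: [3.141, 0.0, 1.333]
wrist_force: [-1.1, 0.8, -0.6]
finger_gap: 50.1
finger_force: 20.0
shift [37.1  14.66  5.86] roll -2.72  at [ 434.1 -268.9  118.6] [179.99   0.    76.4 ]
```

```bash
python3 -m creep '[[-0.4,[37.1,14.7,3],-2.7],[-0.4,[37.1,14.7,3],-2.7],[-0.4,[37.1,14.7,3],-2.7],[-0.4,[37.1,14.7,3],-2.7],[-0.4,[37.1,14.7,3],-2.7],[-0.4,[37.1,14.7,3],-2.7],[-0.4,[37.1,14.7,3],-2.7],[-0.4,[37.1,14.7,3],-2.7],[-0.4,[37.1,14.7,3],-2.7],[-0.4,[37.1,14.7,3],-2.7],[-0.4,[37.1,14.7,3],-2.7],[-0.4,[37.1,14.7,3],-2.7]]' 20; python3 -m creep '[[-0.4,[0,0,2],0],[-0.4,[0,0,4],0],[-0.4,[0,0,4],0],[-0.4,[0,0,4],0],[-0.4,[0,0,4],0]]' 20
python3 -c "
from h import *
tgt(663.6,56.6,28.8,90)"
```

```text
clock: 23.55
eef_pos: [663.9, 55.8, 88.6]
eef_rot: [-3.141, 0.0, 1.568]
wrist_force: [0.2, -0.4, 0.0]
finger_gap: 50.0
finger_force: 20.0
clock: 24.05
eef_pos: [664.9, 56.7, 50.2]
eef_rot: [3.14, -0.0, 1.569]
wrist_force: [0.8, -0.5, -0.2]
finger_gap: 49.8
finger_force: 20.0
shift [-0.01 -0.13  2.14] roll -0.02  at [664.9  56.7  50.2] [179.9   -0.    89.88]
```

```bash
python3 -m creep '[[-0.4,[0,-0.1,1],0],[-0.4,[0,-0.1,1.7],0],[-0.4,[0,-0.1,1.95],0],[-0.4,[0,-0.1,2.05],0],[-0.4,[0,-0.1,2.15],0],[-0.4,[0,-0.1,2.15],0],[-0.4,[0,-0.1,2.15],0]]' 20; python3 -m creep '[[0.2,[0,0,0],0],[0.2,[0,0,0],0],[0.5,[0,0,0],0],[0.8,[0,0,0],0],[0.9,[0,0,-1],0],[1,[0,0,-4],0],[1,[0,0,-8],0],[1,[0,0,-10],0],[1,[0,0,-10],0]]' 20
python3 -m creep '[[1,[20,-25,-5],0],[1,[20,-25,-5],0],[1,[20,-25,-5],0],[1,[20,-25,-5],0],[1,[20,-25,-5],0],[1,[20,-25,-5],0],[1,[20,-25,-5],0],[1,[20,-25,-5],0],[1,[20,-25,-5],0],[1,[20,-25,-5],0]]'
python3 - <<'E'
from h import *
im=manip.camera("top")
cv2.imwrite("pics/t3.png",cv2.resize(im[140:185,160:380,::-1],None,fx=3.6,fy=3.6,interpolation=cv2.INTER_CUBIC))
cv2.imwrite("pics/s3.png",cv2.resize(manip.camera("side")[150:320,200:420,::-1],None,fx=3.4,fy=3.4,interpolation=cv2.INTER_CUBIC))
for n,P in((30,(663.9,-107.8,25)),(40,(663.5,-23.7,30)),(50,(664.8,57.4,30)),(60,(664.6,134.7,35))):
    x,y=proj("top",P)[0];print(n,*sub(im,x,y,6,hubt,P[2]))
E
```

```text
clock: 24.75
eef_pos: [663.2, 57.0, 28.8]
eef_rot: [-3.141, 0.0, 1.569]
wrist_force: [-11.1, -1.4, 17.9]
finger_gap: 49.4
finger_force: 20.0
clock: 25.65
eef_pos: [664.8, 57.1, 131.6]
eef_rot: [3.135, -0.0, 1.569]
wrist_force: [0.0, -0.4, -0.9]
finger_gap: 93.9
finger_force: 0.0
clock: 26.65
eef_pos: [414.2, 256.8, 176.6]
eef_rot: [-3.141, 0.001, 1.568]
wrist_force: [0.4, -0.1, 0.2]
finger_gap: 94.0
finger_force: 0.0
30 [ 664.3 -107.6] [8.9 8.3] 26.51 [ 664.4 -107.7]
40 [664.4 -23.6] [11.  12.3] 0.34 [664.6 -23.5]
50 [664.8  57.8] [13.7 14.7] 0.34 [664.7  57.7]
60 [664.9 134.8] [17.  17.6] 14.5 [665.  134.7]
```

View pics/t3.png

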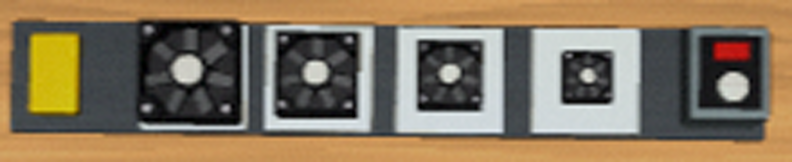

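View pics/s3.png

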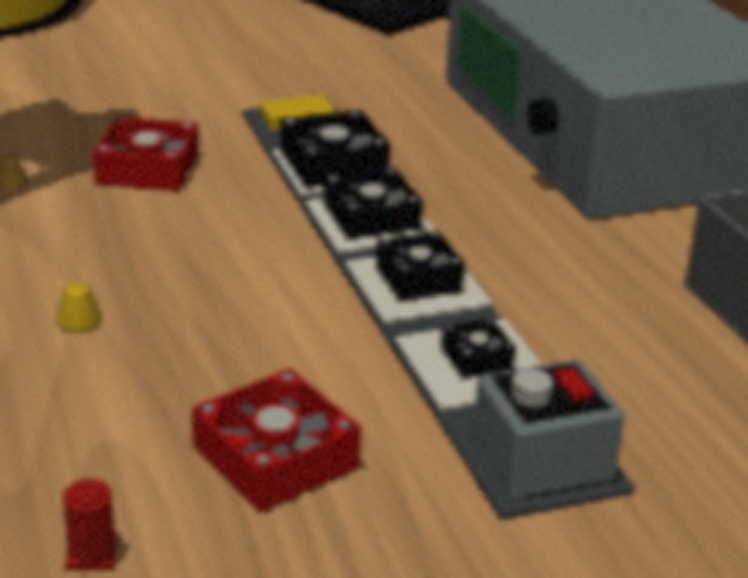

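The side view suggests the fans may sit a little toward the back, so I check with the side camera before handing in.

```bash
python3 - <<'E'
from h import *
q=lambda L:(np.array(L)+.5)/3.4-.5+[200,150]
print("hubs")
for p,z in(((480,338),25),((421,253),30),((373,190),30),((334,132),35)): print(world("side",q([p]),z).round(1))
print("pad corners",world("side",q([(345,257),(390,327),(493,303),(397,338),(445,410),(305,200),(347,252)]),10).round(1))
im=manip.camera("side")
ov=cv2.resize(im[150:320,200:420,::-1],None,fx=3.4,fy=3.4,interpolation=cv2.INTER_CUBIC)
for px,py,f,h in((663.9,-107.8,30,15),(663.5,-23.7,40,20),(664.8,57.4,50,20),(664.6,134.7,60,25)):
    for a,z,c in((33,10,(255,0,0)),(f/2,10+h,(0,255,0))):
        P=[(px+a*i,py+a*j,z) for i,j in((-1,-1),(1,-1),(1,1),(-1,1))]
        u=((proj("side",P)-[200,150]+.5)*3.4-.5).round().astype(int)
        cv2.polylines(ov,[u],True,c,1)
cv2.imwrite("pics/ov.png",ov)
E
```

```text
hubs
[[ 664.3 -108.7   25. ]]
[[664.1 -24.8  30. ]]
[[664.3  56.7  30. ]]
[[664.4 134.4  35. ]]
pad corners [[ 631.8   15.    10. ]
 [ 630.9  -64.5   10. ]
 [ 696.3  -57.5   10. ]
 [ 630.7  -75.8   10. ]
 [ 630.7 -143.7   10. ]
 [ 630.6   91.4   10. ]
 [ 634.9   20.3   10. ]]
```

View pics/ov.png

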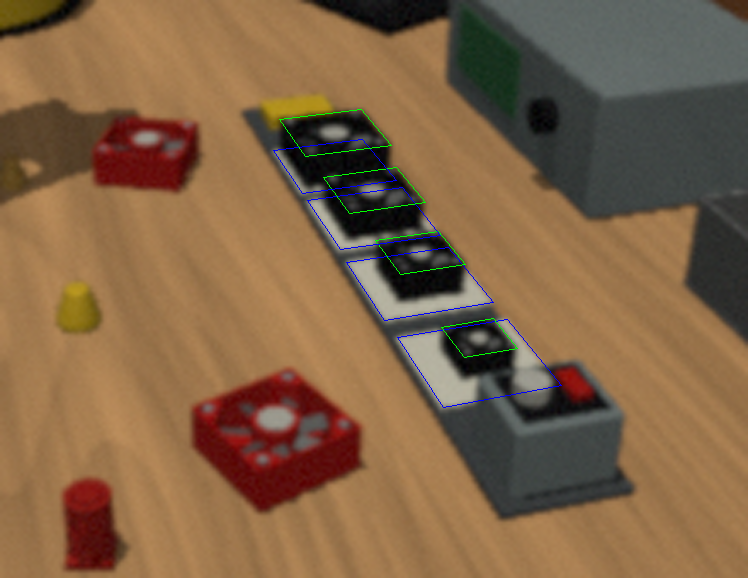

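The overlay of the predicted pad and fan outlines matches the side picture within 1–2 mm. All four fans are centred and square, and the robot is clear of everything, so I hand the job in.

```bash
python3 -c "
from cell import manip
print(manip.sign_off())"
```

```text
the job is handed in; nothing more can be done
None
```

The four black fans are set out 30, 40, 50, 60 mm from the control box to the far end, each flat, hub up and square, centred within about 1–2 mm by both cameras; the job was handed in at about 27 s, and no verdict was returned.

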